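# Put away the dried labware

## Task

The washing-up on the lab bench is dry. First switch the peg dryer off by turning its dial to the round dot, then lift every beaker up off the pegs and stand it mouth down in the closed-wall tub, stand every jar upright in the wire basket, and lay the steel scoop and tongs inside the shallow steel tray (some of these may be missing today). Leave the petri dish where it is.

Things in the scene. Friction and masses are not known exactly. Their poses are not given: they have to be found in the camera images.
- dryer: Peg dryer, fixed, 105 mm high with a flat steel deck. Origin on the bench below it; x to its back, y to the left seen from the front, z up. White housing x -80 to 130, y -160 to 160 mm; in front a grey console x -170 to -80 mm slopes from 42 up to 102 mm high. Six upright pegs, 16 mm thick, 85 mm tall (tips at z = 190 mm), at x = -20 and 80, y = -100, 0 and 100 mm.
- dial (a joint): Angle of the dryer's dial, clockwise positive seen from above the console. It clicks into a notch every 30 degrees (0.524 rad): 0 is OFF, 0.524 to 2.094 are heat 1 to 4, -0.524 and -1.047 cold air 1 and 2, then stops. Starts at heat 2, 3 or 4. Under 0.15 N m turns it past a click; let go within 0.15 rad of a notch it settles there.
- dial_grip (a point): Grip point of the dial, on its axis, 27 mm above the console; turns with it. z: its axis, square to the sloping console, 33.7 degrees from vertical towards the dryer's front; x: where it points. Black skirt 50 mm across, 7 mm high; grip bar 46 mm (x) by 12 mm (y), top 33 mm above the console, white line on the pointing half.
- dial_off (a point): The OFF mark on the console, 41 mm up the slope from the dial's axis: the only round white dot. Going clockwise from it, four single white bars of growing length are heat 1 to 4; anticlockwise from it, one and then two small bars are cold air 1 and 2. The dial is off when its white line points at the dot.
- beaker1: White plastic beaker, 60 mm across, 80 mm tall, wall 3 mm, base 4 mm; may be absent. Starts mouth down on a dryer peg, its base resting on the peg's tip, rim 9 mm above the deck; lifts straight up and off. Origin at the centre of its rim (lower end as it hangs), z towards its closed base (up while mouth down). Grip across the diameter near the top, from above.
- beaker2: White plastic beaker, 60 mm across, 80 mm tall, wall 3 mm, base 4 mm; may be absent. Starts mouth down on a dryer peg, its base resting on the peg's tip, rim 9 mm above the deck; lifts straight up and off. Origin at the centre of its rim (lower end as it hangs), z towards its closed base (up while mouth down). Grip across the diameter near the top, from above.
- beaker3: White plastic beaker, 52 mm across, 68 mm tall, wall 3 mm, base 4 mm; may be absent. Starts mouth down on a dryer peg, its base resting on the peg's tip, rim 21 mm above the deck; lifts straight up and off. Origin at the centre of its rim (lower end as it hangs), z towards its closed base (up while mouth down). Grip across the diameter near the top, from above.
- jar1: White plastic jar with a wide ribbed cap, standing on the bench; may be absent. Body 47 mm across, cap 50 mm across (top 19 mm), 70 mm tall in all. Origin at the centre of its underside, z up its axis to the cap. Grip across the cap from above.
- jar2: White plastic jar with a wide ribbed cap, standing on the bench; may be absent. Body 47 mm across, cap 50 mm across (top 19 mm), 70 mm tall in all. Origin at the centre of its underside, z up its axis to the cap. Grip across the cap from above.
- jar3: White plastic jar with a wide ribbed cap, standing on the bench; may be absent. Body 47 mm across, cap 50 mm across (top 19 mm), 80 mm tall in all. Origin at the centre of its underside, z up its axis to the cap. Grip across the cap from above.
- scoop: Steel powder scoop lying on the bench, 150 mm long; may be absent. Origin on its underside at mid-length, near the centre of mass; x along it to the trough, z up. Handle x -75 to 20 mm, 12 mm wide, 9 mm thick; trough x 15 to 75 mm, 30 mm wide, 13 mm high. Grip the handle across its width, best close to the origin.
- scoop_tip (a point): Trough end of the scoop, 75 mm from its origin.
- scoop_end (a point): Handle end of the scoop, 75 mm from its origin the other way.
- tongs: Steel crucible tongs (rigid, closed) lying on the bench, 160 mm long; may be absent. Origin on the underside at mid-length, x along them to the jaws, z up. Middle x -40 to 40 mm is 14 mm wide, 9 mm thick; two finger rings x -80 to -40 mm, 52 mm wide over both; jaws x 40 to 80 mm, 18 mm wide. Grip the middle across its width.
- tongs_tip (a point): Jaw end of the tongs, 80 mm from their origin.
- tongs_end (a point): Ring end of the tongs, 80 mm from their origin the other way.
- tool_tray: Shallow bright steel tray with plain walls, 30 mm high: the place for the steel tools. Fixed; its spot differs between starts. Outside 150 (x) by 190 mm (y), walls and floor 4 mm; origin under the centre of its base, z up.
- beaker_tub: Grey plastic tub with plain closed walls, 65 mm high: the place for the beakers. Fixed; its spot differs between starts. Outside 150 (x) by 190 mm (y), walls and floor 4 mm; origin under the centre of its base, z up.
- jar_basket: Dark wire basket with open mesh walls, 50 mm high: the place for the jars. Fixed; its spot differs between starts. Outside 150 (x) by 190 mm (y), walls and floor 4 mm; origin under the centre of its base, z up.
- petri_dish: Glass petri dish, 62 mm across, 14 mm high, not part of the job. Origin at the centre of its underside.

How it is judged:
On the way, in this order (a step that is already met when the one before it is completed fails the run):
1. the dryer's dial is switched to off and let go, before the beakers are put away (value of joint dial between -0.13 and 0.13 rad and contact force between the fingers and dial below 0.2 N), for 0.3 s.
2. every beaker is off the pegs and stands mouth down in the closed-wall tub (x of beaker1 in the frame of beaker_tub between -0.06 and 0.06 m and y of beaker1 in the frame of beaker_tub between -0.08 and 0.08 m and z of beaker1 in the frame of beaker_tub between -0.005 and 0.015 m and angle between each of beaker1, beaker2, beaker3's own z axis and vertical below 0.2 rad and x of beaker2 in the frame of beaker_tub between -0.06 and 0.06 m and y of beaker2 in the frame of beaker_tub between -0.08 and 0.08 m and z of beaker2 in the frame of beaker_tub between -0.005 and 0.015 m and x of beaker3 in the frame of beaker_tub between -0.06 and 0.06 m and y of beaker3 in the frame of beaker_tub between -0.08 and 0.08 m and z of beaker3 in the frame of beaker_tub between -0.005 and 0.015 m), for 0.2 s.
At the end, for the whole second after the job is handed in: dial within 0.13 rad of off; beakers mouth down on the tub's floor and jars upright on the basket's floor (within 0.2 rad of vertical, 15 mm of the floor); both ends of scoop and tongs within the steel tray's walls; all of them at rest and released (all of step 2 and value of joint dial between -0.13 and 0.13 rad and x of jar1 in the frame of jar_basket between -0.06 and 0.06 m and y of jar1 in the frame of jar_basket between -0.08 and 0.08 m and z of jar1 in the frame of jar_basket between -0.005 and 0.015 m and angle between each of jar1, jar2, jar3's own z axis and vertical below 0.2 rad and x of jar2 in the frame of jar_basket between -0.06 and 0.06 m and y of jar2 in the frame of jar_basket between -0.08 and 0.08 m and z of jar2 in the frame of jar_basket between -0.005 and 0.015 m and x of jar3 in the frame of jar_basket between -0.06 and 0.06 m and y of jar3 in the frame of jar_basket between -0.08 and 0.08 m and z of jar3 in the frame of jar_basket between -0.005 and 0.015 m and x of scoop_tip in the frame of tool_tray between -0.075 and 0.075 m and y of scoop_tip in the frame of tool_tray between -0.095 and 0.095 m and z of scoop_tip in the frame of tool_tray between -0.005 and 0.035 m and x of scoop_end in the frame of tool_tray between -0.075 and 0.075 m and y of scoop_end in the frame of tool_tray between -0.095 and 0.095 m and z of scoop_end in the frame of tool_tray between -0.005 and 0.035 m and x of tongs_tip in the frame of tool_tray between -0.075 and 0.075 m and y of tongs_tip in the frame of tool_tray between -0.095 and 0.095 m and z of tongs_tip in the frame of tool_tray between -0.005 and 0.035 m and x of tongs_end in the frame of tool_tray between -0.075 and 0.075 m and y of tongs_end in the frame of tool_tray between -0.095 and 0.095 m and z of tongs_end in the frame of tool_tray between -0.005 and 0.035 m and linear speed of each of beaker1, beaker2, beaker3, jar1, jar2, jar3, scoop, tongs below 0.02 m/s); the robot touches nothing.
It fails at once if the petri dish is shifted by more than 40 mm (distance of petri_dish from where it was at the start of the episode above 0.04 m).
Of beaker1, beaker2, beaker3 only 1 to 2 are there at a start; the rules pass over those that are not, and their reading is None.
Of jar1, jar2, jar3, scoop, tongs only 4 to 5 are there at a start; the rules pass over those that are not, and their reading is None.
At some moment in a run one of scoop, tongs may be knocked a few centimetres aside while the robot is not near it.
It also fails if it takes over 210 s, if anything falls off the work surface, if the arm or the gripper's body presses on something with over 40 N, if the wrist force passes 120 N, or if a joint passes its speed limit or range.

## Robot

A 6-joint arm with a two-finger parallel gripper is mounted at the origin on the work surface. World frame = base frame: x ahead of the robot, y to its left, z up, the work surface at z = 0. Lengths are in m, angles in rad, forces in N, time in s.
With the tool pointing down it reaches from about 0.375 to 0.9 m from the base axis. Payload 3.1 kg.
Tool frame: the origin (TCP) lies at the very end of the fingers, on their centre line; the grasp point (between the pads) lies 19 mm behind it; z points along the fingers, y is the line along which they close (so a half turn about z gives the same grasp; the last joint's range is limited). The gripper opens to 85 mm and grips with 20 to 120 N. Pads are 22 mm wide; open, the fingers measure 114 mm over their backs; the gripper's body (76 mm by 85 mm) begins 54 mm behind the grasp point. The pads swing forward as they close: fully open they stand 13 mm farther back than shut.
Start: joints at [1.038, 0.527, 1.433, -0, 1.181, -0.178], TCP at [0.216, 0.586, 0.231] pointing down, gripper open.
Joint ranges: [-3.08, 3.08], [-0.75, 2.2], [0.22, 2.44], [-1.43, 4.57], [0, 2.65], [-2.85, 2.85]. Speed limits (rad/s): [2.79, 2.79, 3.14, 3.14, 3.14, 3.14].

## Interface

Orientations are given as a unit quaternion [x, y, z, w].
In Python, from station import telemetry, snapshot, ticket gives the robot as it stands.
- The arm moves only by the tool move_arm, never from a script. Its argument "commands" is text: rows parted by semicolons, each of 7 numbers parted by spaces: the shift along the tool's x, y, z in mm, then the turn, a rotation vector about the tool's x, y, z in degrees, then the opening, from -1 (shut) to 1 (fully open). A call has exactly 5 rows; each row is the pose to reach, as a shift and turn from the pose commanded when the call began, along the tool's axes at that moment; what a row does not reach only later rows make up. A row lasts 1/8 s, in which the tool goes at most 62.5 mm and 10.7 degrees, less where a joint would pass 70% of its speed; a pose out of reach is approached as far as the arm can. A call with a gripper value outside its range is refused whole. The fingers move at their own pace and stop on an object; "grip_force" is the grip in N (left out, the last holds). Time passes only in rows, so rows that repeat a pose let the fingers close, or fill a call up. It gives the time, the measured TCP pose, the force, the opening and the grip force at its end, in the units of the state.
- telemetry.sense(): the state, without advancing time (a new reading comes with each control period).
- snapshot(name): name is "side" or "top"; returns a dict with "image" (400x640x3 uint8, red, green, blue), "fx", "fy", "cx", "cy" (pixels), "k1" (the pictures are not rectified: a ray, as slopes to the right and down, at radius r is drawn at 1 + k1 r^2 times it, then the intrinsics apply), "pose" (4x4, takes a point from camera to world coordinates). Camera axes: x right, y down, z forward; pixel columns grow to the right and rows downward; lengths in m; the calibration is good to about 2 mm. A picture is of the moment at which its call begins. There is no depth.
- ticket.sign_off(): hands the job in; it is judged then, once.
The state is a dict: "t": time; "q": joint angles; "qd": joint speeds; "tau": joint torques, N m; "tcp_pos": TCP position; "tool_rot": TCP orientation; "force": force on the tool from outside, world axes, zero at the start; "ft_torque": the same for the moment, N m; "finger_gap": opening from 0.0 (shut) to 1.0 (fully open); "gripper_force": force on a finger pad.
Only numpy, scipy, OpenCV 4.12 (cv2) and the standard library are available. Lean on these libraries where they do the work, as an engineer would, in place of code of your own. Each camera call takes 0.05 s, during which the arm holds its last target. There are 200 camera calls.

## Working session

There is one attempt and no reset: what is moved stays moved. The work goes in short steps, Python scripts to look and compute and a tool call to move; the robot and the scene stay as the last step left them, time stands still between calls to the robot, and variables do not carry over. Pictures are saved under pics/ and viewed, at most 14 in all, crops included, and the job is handed in when it is done.

Besides the shell and the picture viewer there is one more tool, called after ">>>" as name(argument=value, ...), one argument or row to a line, values as JSON. move_arm: Moves the arm, as the interface text tells. Its arguments: {"type":"object","properties":{"commands":{"type":"string"},"grip_force":{"type":"number"}},"required":["commands"]}

```bash
ls; mkdir -p pics; python3 - <<'E'
from station import telemetry, snapshot
import cv2,numpy as np,pickle
d={}
for n in("top","side"):
    s=snapshot(n);d[n]=s
    cv2.imwrite(f"pics/{n}0.png",s["image"][...,::-1]);print(n,s["fx"],s["cx"],s["cy"],s["k1"],np.round(s["pose"],4).tolist())
pickle.dump(d,open("s0.pkl","wb"))
s=telemetry.sense();print(s["t"],s["tcp_pos"],s["tool_rot"],s["finger_gap"])
E
```

```text
pics
top 408.8681971621034 318.04265807784634 206.3812239437486 -0.002900498276295512 [[0.1417, -0.9689, 0.2028, 0.29], [-0.9899, -0.1396, 0.0249, -0.0281], [0.0042, -0.2043, -0.9789, 1.2332], [0.0, 0.0, 0.0, 1.0]]
side 377.1733277631542 319.7882133943836 199.5157840956222 -0.06430524237120196 [[0.8188, -0.3458, 0.4583, 0.0124], [-0.5737, -0.4623, 0.6761, -0.7424], [-0.022, -0.8165, -0.5769, 0.7392], [0.0, 0.0, 0.0, 1.0]]
0.1 [0.21617722 0.58572876 0.23043213] [ 1.75973919e-01  9.84394335e-01 -9.27259757e-04 -3.36894296e-04] 0.9979613446543951
```

View pics/top0.png

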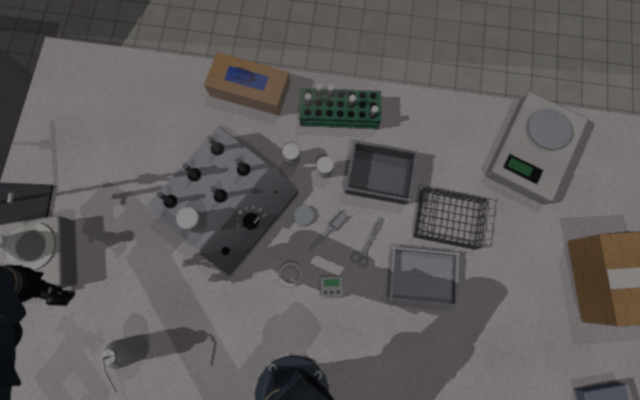

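View pics/side0.png

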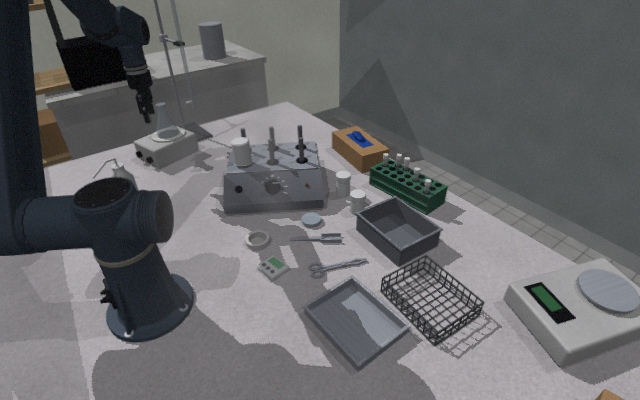

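The top view shows the dryer around (220,200) with one beaker at (187,218). Two jars are at (291,150) and (325,165), the scoop at (330,228), the tongs at (368,243), and the dish at (304,215). The tub is at (380,172), the basket at (455,217) and the tray at (423,275). The side view agrees with all of this.

```bash
cat > h.py <<'E'
import numpy as np,cv2
from scipy.spatial.transform import Rotation as R
def K(s): return np.array([[s["fx"],0,s["cx"]],[0,s["fy"],s["cy"]],[0,0,1]])
def D(s): return np.array([s["k1"],0,0,0.])
def ray(s,uv):
    p=cv2.undistortPoints(np.array([[uv]],float),K(s),D(s))[0,0]
    return s["pose"][:3,3],s["pose"][:3,:3]@[p[0],p[1],1]
def on(s,uv,z):
    o,d=ray(s,uv);return o+d*(z-o[2])/d[2]
def proj(s,P):
    T=np.linalg.inv(s["pose"]);P=np.atleast_2d(P).astype(float)
    return cv2.projectPoints(P,cv2.Rodrigues(T[:3,:3])[0],T[:3,3],K(s),D(s))[0][:,0]
def tri(a,ua,b,ub):
    o1,d1=ray(a,ua);o2,d2=ray(b,ub)
    t=np.linalg.lstsq(np.c_[d1,-d2],o2-o1,rcond=None)[0]
    p,q=o1+t[0]*d1,o2+t[1]*d2
    return (p+q)/2,np.linalg.norm(p-q)
E
python3 - <<'E'
import pickle,cv2,numpy as np
d=pickle.load(open("s0.pkl","rb"))
def c(n,x,y,w,h,k): return cv2.resize(cv2.convertScaleAbs(d[n]["image"][y:y+h,x:x+w,::-1],alpha=1.3),None,fx=k,fy=k,interpolation=cv2.INTER_CUBIC)
cv2.imwrite("pics/a.png",c("top",140,120,160,120+40,3.7).astype("uint8"))
cv2.imwrite("pics/b.png",c("top",270,130,240,180,3.3))
cv2.imwrite("pics/c.png",c("side",210,120,160,120,5))
E
```

```text
(no output)
```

View pics/a.png

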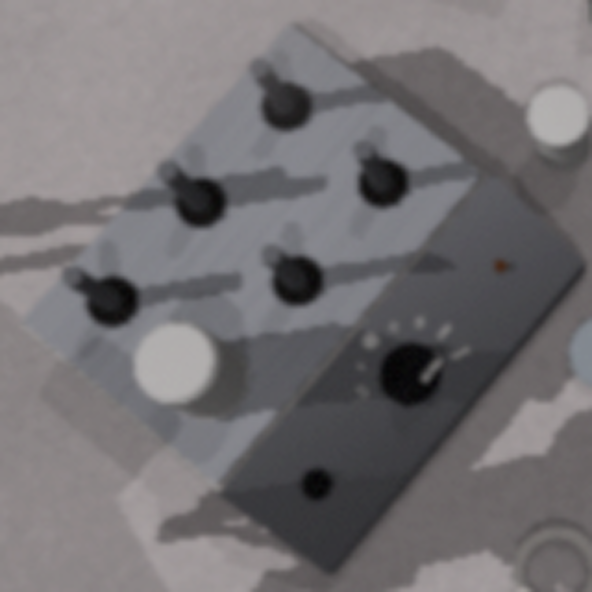

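View pics/b.png

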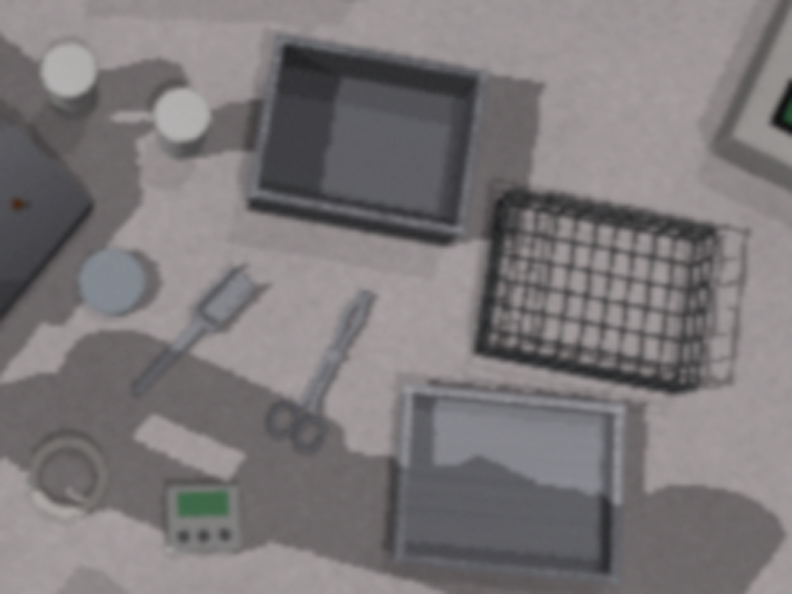

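View pics/c.png

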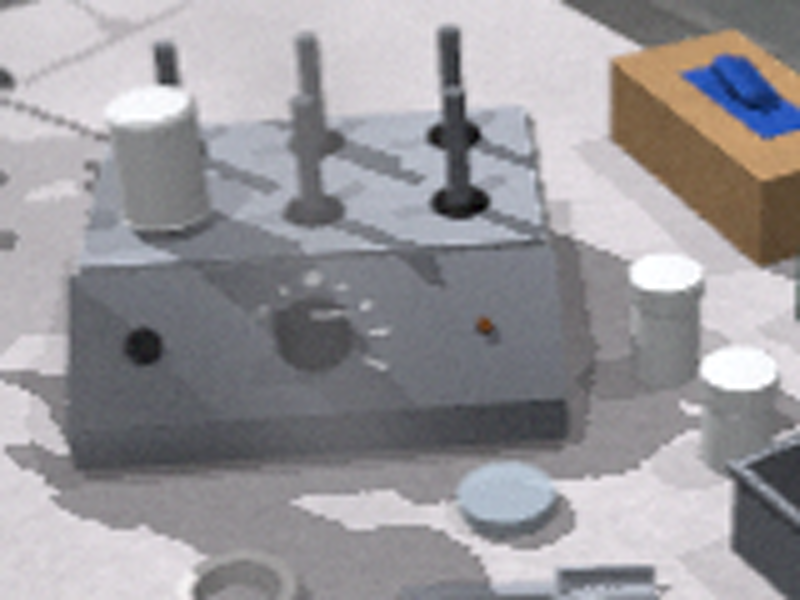

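Crop a: the beaker top is at (175,362) and the dial at (410,375), with its line pointing up-right between the bars. Crop b gives the container corners and the tools. Crop c shows the jar caps at (665,272) and (740,368). Next I compute the poses.

```bash
cat > fit.py <<'E'
import pickle;from h import *
d=pickle.load(open("s0.pkl","rb"));T,S=d["top"],d["side"]
A=lambda x,y:(140+(x+.5)/3.7-.5,120+(y+.5)/3.7-.5)
B=lambda x,y:(270+(x+.5)/3.3-.5,130+(y+.5)/3.3-.5)
C=lambda x,y:(210+(x+.5)/5-.5,120+(y+.5)/5-.5)
def fit(L,W):
    L=np.array(L);W=np.array(W)[:,:2];l=L-L.mean(0);w=W-W.mean(0)
    a=np.arctan2((l[:,0]*w[:,1]-l[:,1]*w[:,0]).sum(),(l*w).sum())
    r=np.array([[np.cos(a),-np.sin(a)],[np.sin(a),np.cos(a)]]);t=W.mean(0)-r@L.mean(0)
    return t,a,np.linalg.norm((r@L.T).T+t-W,axis=1)
if __name__=="__main__":
    np.set_printoptions(precision=4,suppress=True)
    px=[(297,22),(485,178),(222,492),(22,318),(585,265),(333,572)];z=[.105,.105,.105,.105,.042,.042]
    L=[(.13,-.16),(-.08,-.16),(-.08,.16),(.13,.16),(-.17,-.16),(-.17,.16)]
    t,a,r=fit(L,[on(T,A(*p),h) for p,h in zip(px,z)]);print("dryer",t,a,r)
    c4=[(.075,.095),(.075,-.095),(-.075,-.095),(-.075,.095)]
    pos={"dryer":(t,a)}
    for n,h,px in(("tub",.065,[(280,38),(485,72),(463,232),(250,198)]),("basket",.05,[(500,188),(718,228),(695,390),(475,352)]),("tray",.03,[(402,388),(627,402),(612,578),(394,560)])):
        t,a,r=fit(c4,[on(T,B(*p),h) for p in px]);print(n,t,a,r);pos[n]=(t,a)
    for n,u,v in(("jarA",B(68,70),C(665,272)),("jarB",B(182,115),C(740,368)),("beaker",A(175,362),C(150,105)),("dial",A(412,374),C(313,330)),("dish",B(112,280),C(506,490))):
        print(n,*tri(T,u,S,v))
    for n,p in(("scoop",[(137,388),(253,278)]),("tongs",[(288,436),(370,293)])):
        e,tp=[on(T,B(*q),.006)[:2] for q in p];print(n,"end",e,"tip",tp,"mid",(e+tp)/2,"yaw",np.arctan2(*(tp-e)[::-1]),"len",np.linalg.norm(tp-e))
    (t,a)=pos["dryer"];r=R.from_euler("z",a)
    for x in(-.02,.08):
        for y in(-.1,0,.1): print(np.round((r.apply([x,y,.19]))[:2]+t,4),end=" ")
    pickle.dump(pos,open("pos.pkl","wb"))
    out=[]
    for s in(T,S):
        im=cv2.resize(s["image"][...,::-1],None,fx=3,fy=3,interpolation=cv2.INTER_CUBIC)
        for n,h in(("tub",.065),("basket",.05),("tray",.03)):
            t,a=pos[n]
            for zz in(h,):
                P=R.from_euler("z",a).apply([(*q,zz) for q in c4])+[*t,0]
                cv2.polylines(im,[np.int32(proj(s,P)*3+1)],True,(0,0,255),1)
        t,a=pos["dryer"];G=[(*l,zz) for l,zz in zip([L[i] for i in(0,1,4,5,2,3)],(.105,.105,.042,.042,.105,.105))]
        cv2.polylines(im,[np.int32(proj(s,R.from_euler("z",a).apply(G)+[*t,0])*3+1)],True,(0,0,255),1)
        for x in(-.02,.08):
            for y in(-.1,0,.1):
                P=R.from_euler("z",a).apply([(x,y,.105),(x,y,.19)])+[*t,0];cv2.polylines(im,[np.int32(proj(s,P)*3+1)],False,(0,255,255),1)
        out.append(im)
    cv2.imwrite("pics/d.png",np.vstack([cv2.resize(out[0][330:930,420:1500],(800,444)),out[1][360:1100,600:1500][:0]])) if 0 else None
    a1=cv2.resize(out[0][330:930,420:1500],(540,300));
    b1=out[1][360:1120,620:1480];cv2.imwrite("pics/e.png",cv2.resize(b1,(679,600)))
E
python3 fit.py
```

```text
dryer [0.5241 0.2931] 1.037078215053188 [0.0062 0.0095 0.0033 0.0065 0.0038 0.0045]
tub [ 0.6678 -0.1701] -0.03229645961320214 [0.0018 0.0017 0.0003 0.003 ]
basket [ 0.559  -0.3888] -0.048617612119245465 [0.0029 0.0056 0.0017 0.0044]
tray [ 0.3803 -0.331 ] 0.052645224875493266 [0.0035 0.0086 0.0024 0.0029]
jarA [0.6836 0.1069 0.0789] 0.0008977601290432139
jarB [ 0.6598 -0.0003  0.0692] 0.000345030078115274
beaker [0.4281 0.3293 0.1928] 0.0005380672751413495
dial [0.4592 0.1855 0.0797] 0.0022808487454287975
dish [0.5104 0.0431 0.0147] 0.002155797683904232
scoop end [0.4173 0.0057] tip [ 0.5334 -0.0858] mid [ 0.4754 -0.04  ] yaw -0.667514892447044 len 0.14783461241029083
tongs end [ 0.3937 -0.1357] tip [ 0.5348 -0.1946] mid [ 0.4643 -0.1651] yaw -0.39585119249161665 len 0.15291310372633338
[0.6   0.225] [0.5139 0.2759] [0.4278 0.3268] [0.6509 0.3111] [0.5648 0.362 ] [0.4787 0.4129]
```

View pics/e.png

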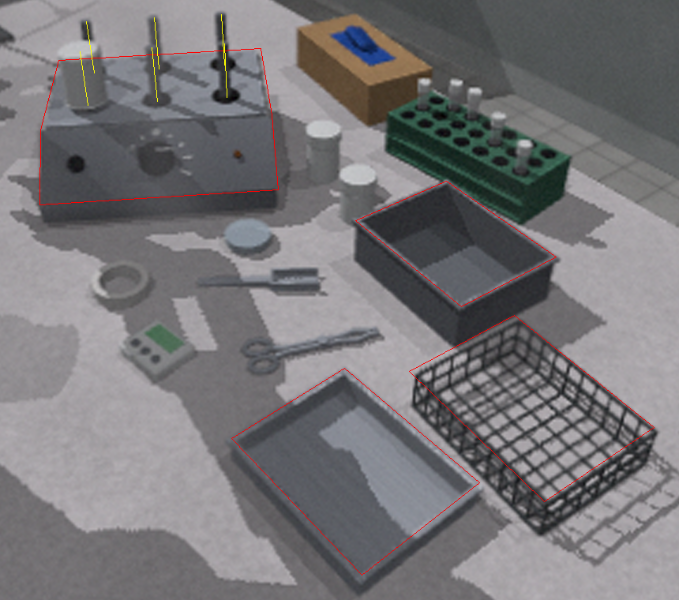

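The overlay matches the containers within a few mm. Jar A is the 80 mm one and jar B a 70 mm one. Next I measure the dial.

```bash
cat > dial.py <<'E'
from fit import *
np.set_printoptions(precision=4,suppress=True)
pos=pickle.load(open("pos.pkl","rb"));t,a=pos["dryer"]
Rd=R.from_euler("z",a).as_matrix();s=np.arctan2(60,90)
up=Rd@[np.cos(s),0,np.sin(s)];n=Rd@[-np.sin(s),0,np.cos(s)];lat=Rd@[0,1,0]
o=Rd@[-.125,0,.072]+[*t,0]
def hit(c,uv,h):
    p,dr=ray(c,uv);k=((o+n*h-p)@n)/(dr@n);q=p+k*dr;return np.array([(q-o)@up,-(q-o)@lat])*1000 # up, right mm
if __name__=="__main__":
    print("dot tri",*tri(T,A(370,341),S,C(313,278)))
    for nm,tt,ss in(("dot",(370,341),(313,278)),("b1",(393,328),(341,288)),("b2",(420,322),(366,305)),("b3",(445,330),(379,331)),("b4",(460,352),(376,365))):
        print(nm,hit(T,A(*tt),0),hit(S,C(*ss),0))
    print("line top",hit(T,A(422,381),.033),hit(T,A(441,361),.033),"side",hit(S,C(317,316),.033),hit(S,C(341,313),.033))
    print("skirt",hit(T,A(408,376),.007),hit(S,C(313,335),.01))
    print(up,n,lat,o)
    for c,(x,y,w,h) in((T,(225,200,45,35)),(S,(255,170,40,30))):
        pass
    im=np.hstack([cv2.resize(T["image"][195:240,230:280,::-1],None,fx=8,fy=8,interpolation=cv2.INTER_CUBIC),cv2.resize(S["image"][168:213,250:300,::-1],None,fx=8,fy=8,interpolation=cv2.INTER_CUBIC)])
    cv2.imwrite("pics/f.png",cv2.convertScaleAbs(im,alpha=1.6))
E
python3 dial.py
```

```text
dot tri [0.4783 0.2185 0.0955] 0.0005839325839468044
dot [44.6755 -1.2002] [43.5768 -1.6378]
b1 [37.4504 17.6908] [35.1739 16.3808]
b2 [23.9712 34.7389] [21.9449 32.1712]
b3 [ 4.051  42.8139] [ 2.9765 39.8118]
b4 [-17.3837  37.574 ] [-20.6629  36.8543]
line top [ 3.8865 -0.0293] [ 2.5986 20.7359] side [1.5598 2.6548] [ 2.6192 17.8115]
skirt [ 5.3779 -3.1211] [-1.3284 -2.0813]
[0.4233 0.7163 0.5547] [-0.2822 -0.4776  0.8321] [-0.8609  0.5087  0.    ] [0.4605 0.1855 0.072 ]
```

View pics/f.png

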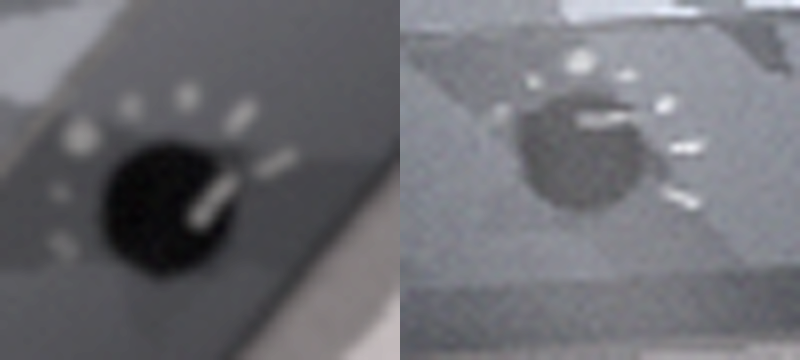

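The dial's line points 90° clockwise from the dot, so it is at heat 3. I'll write a planner that turns waypoints into tool-frame numbers.

```bash
cat > plan.py <<'E'
from h import *
from station import telemetry
def rot(y,z):
    y=np.array(y,float);z=np.array(z,float);z/=np.linalg.norm(z);y-=z*(y@z);y/=np.linalg.norm(y)
    return R.from_matrix(np.c_[np.cross(y,z),y,z])
def down(az):
    "tool down, finger line at azimuth az deg"
    a=np.radians(az);return rot([np.cos(a),np.sin(a),0],[0,0,-1])
def now():
    s=telemetry.sense();return s,np.array(s["tcp_pos"]),R.from_quat(s["tool_rot"])
def plan(wps,start=None):
    s,p,r=now()
    if start: p,r=np.array(start[0]),start[1]
    print("t",s["t"],"p",np.round(p,4),"q",np.round(s["q"],2),"gap",round(s["finger_gap"],3))
    for q,rr in wps:
        rr=r if rr is None else rr
        print(np.round(r.inv().apply(np.array(q)-p)*1000,1),np.round(np.degrees((r.inv()*rr).as_rotvec()),1));p,r=np.array(q),rr
E
python3 - <<'E'
from plan import *
from dial import up,n,lat
f=np.array([.4608,.188,.0736]);rr=rot(up,-n)
plan([((.33,.36,.33),None),(f+n*.13,rr),(f+n*.012,rr)])
E
```

```text
t 0.1 p [0.2162 0.5857 0.2304] q [ 1.04  0.53  1.43 -0.    1.18 -0.18] gap 0.998
[-184.9 -172.5  -99.3] [0. 0. 0.]
[-169.4 -186.7  148.5] [-33.7  -3.   10. ]
[ -0.   0. 118.] [0. 0. 0.]
```

>>> move_arm(
  commands="-20 -20 -60 0 0 0 0;-62 -57 -99 0 0 0 0;-103 -96 -99 0 0 0 0;-144 -134 -99 0 0 0 0;-185 -172.5 -99 0 0 0 0",
)

```text
t: 0.72
tcp_pos: [0.3307, 0.3586, 0.3303]
tool_rot: [0.176, 0.984, -0.0, 0.0]
force: [1.1, -0.3, 0.8]
finger_gap: 0.499
gripper_force: 0.0
```

>>> move_arm(
  commands="-34 -37 30 -6.7 -0.6 2 0;-68 -75 60 -13.4 -1.2 4 0;-102 -112 90 -20 -1.8 6 0;-136 -149 119 -27 -2.4 8 0;-169.4 -186.7 148.5 -33.7 -3 10 0",
)

```text
t: 1.35
tcp_pos: [0.4023, 0.1821, 0.2105]
tool_rot: [0.235, 0.94, 0.243, 0.05]
force: [-0.2, 0.2, 0.3]
finger_gap: 0.501
gripper_force: 0.0
```

```bash
python3 - <<'E'
from plan import *
from dial import up,n,lat
from station import snapshot
f=np.array([.4608,.188,.0736]);rr=rot(up,-n)
plan([(f+n*.13,rr),(f+n*.012,rr)])
E
```

```text
t 1.35 p [0.4023 0.1821 0.2105] q [-0.17  0.27  2.16  0.77  0.72 -1.84] gap 0.501
[-46.1 -48.    5.4] [-5.  -2.4  1.8]
[ -0.   0. 118.] [0. 0. 0.]
```

>>> move_arm(
  commands="0 0 0 0 0 9 0;0 0 0 0 0 18 0;0 0 0 0 0 27 0;0 0 0 0 0 36 0;0 0 0 0 0 45 0",
)

```text
t: 1.98
tcp_pos: [0.4016, 0.1833, 0.2106]
tool_rot: [0.579, 0.777, 0.242, -0.048]
force: [-0.4, -0.1, 0.3]
finger_gap: 0.502
gripper_force: 0.0
```

>>> move_arm(
  commands="0 0 0 0 0 9 0;0 0 0 0 0 18 0;0 0 0 0 0 27 0;0 0 0 0 0 36 0;0 0 0 0 0 45 0",
)

```text
t: 2.6
tcp_pos: [0.4016, 0.1834, 0.2107]
tool_rot: [0.832, 0.497, 0.205, -0.137]
force: [-0.2, -0.0, 0.5]
finger_gap: 0.497
gripper_force: 0.0
```

>>> move_arm(
  commands="0 0 0 0 0 9 0;0 0 0 0 0 18 0;0 0 0 0 0 27 0;0 0 0 0 0 36 0;0 0 0 0 0 45 0",
)

```text
t: 3.22
tcp_pos: [0.4016, 0.1834, 0.2107]
tool_rot: [0.959, 0.141, 0.137, -0.205]
force: [0.1, 0.5, 0.1]
finger_gap: 0.501
gripper_force: 0.0
```

>>> move_arm(
  commands="0 0 0 0 0 9 0;0 0 0 0 0 18 0;0 0 0 0 0 27 0;0 0 0 0 0 36 0;0 0 0 0 0 45 0",
)

```text
t: 3.85
tcp_pos: [0.4016, 0.1834, 0.2107]
tool_rot: [0.94, -0.237, 0.048, -0.242]
force: [-0.1, 0.6, -0.6]
finger_gap: 0.495
gripper_force: 0.0
```

```bash
python3 - <<'E'
from plan import *
from dial import up,n,lat
f=np.array([.4608,.188,.0736]);rr=rot(-up,-n)
plan([(f+n*.13,rr),(f+n*.012,rr)])
E
```

```text
t 3.85 p [0.4016 0.1834 0.2107] q [-0.17  0.27  2.16  0.77  0.73  1.31] gap 0.495
[47.5 48.6  5.2] [5.2 2.5 1.5]
[  0.  -0. 118.] [0. 0. 0.]
```

>>> move_arm(
  commands="10 10 1 1 0.5 0.3 0;20 20 2 2 1 0.6 0;30 30 3 3 1.5 1 0;40 40 4 4 2 1.3 0;47.5 48.6 5.2 5.2 2.5 1.5 0",
)

```text
t: 4.47
tcp_pos: [0.425, 0.1254, 0.1818]
tool_rot: [0.924, -0.25, 0.078, -0.28]
force: [0.5, -0.1, -0.6]
finger_gap: 0.499
gripper_force: 0.0
```

```bash
python3 - <<'E'
from plan import *
from dial import up,n,lat
f=np.array([.4608,.188,.0736]);rr=rot(-up,-n)
plan([(f+n*.03,rr),(f+n*.012,rr)])
E
```

```text
t 4.475 p [0.425  0.1254 0.1818] q [-0.38  0.37  2.22  0.99  0.72  0.9 ] gap 0.499
[ -1.    0.1 100. ] [-0.1 -0.   0.3]
[ 0. -0. 18.] [0. 0. 0.]
```

>>> move_arm(
  commands="0 0 30 0 0 0 0;-1 0 60 0 0 0 0;-1 0 85 0 0 0 0;-1 0 105 0 0 0 0;-1 0 118 0 0 0 0",
)

```text
t: 5.1
tcp_pos: [0.4571, 0.1833, 0.0828]
tool_rot: [0.924, -0.25, 0.077, -0.28]
force: [0.3, 0.2, -0.1]
finger_gap: 0.499
gripper_force: 0.0
```

>>> move_arm(
  commands="0 0 0 0 0 0 -0.4;0 0 0 0 0 0 -1;0 0 0 0 0 0 -1;0 0 0 0 0 0 -1;0 0 0 0 0 0 -1",
  grip_force=20,
)

```text
t: 5.72
tcp_pos: [0.4569, 0.1827, 0.0839]
tool_rot: [0.924, -0.25, 0.077, -0.279]
force: [-0.2, 0.1, -3.1]
finger_gap: 0.136
gripper_force: 23.9
```

>>> move_arm(
  commands="0 0 0 0 0 -9 -1;0 0 0 0 0 -18 -1;0 0 0 0 0 -27 -1;0 0 0 0 0 -36 -1;0 0 0 0 0 -45 -1",
)

```text
t: 6.35
tcp_pos: [0.4569, 0.1825, 0.0838]
tool_rot: [0.949, 0.125, 0.179, -0.228]
force: [-0.3, -0.6, -3.6]
finger_gap: 0.136
gripper_force: 23.9
```

>>> move_arm(
  commands="0 0 0 0 0 -9 -1;0 0 0 0 0 -18 -1;0 0 0 0 0 -27 -1;0 0 0 0 0 -36 -1;0 0 0 0 0 -45 -1",
)

```text
t: 6.98
tcp_pos: [0.457, 0.1824, 0.0838]
tool_rot: [0.829, 0.479, 0.252, -0.142]
force: [0.5, -0.4, -3.2]
finger_gap: 0.136
gripper_force: 24.0
```

>>> move_arm(
  commands="0 0 0 0 0 0 -1;0 0 0 0 0 0 -1;0 0 0 0 0 0 -0.5;0 0 0 0 0 0 0;0 0 0 0 0 0 0",
)

```text
t: 7.6
tcp_pos: [0.4573, 0.1831, 0.0841]
tool_rot: [0.83, 0.477, 0.253, -0.143]
force: [0.7, -0.3, 0.6]
finger_gap: 0.499
gripper_force: 0.0
```

>>> move_arm(
  commands="0 0 -15 0 0 0 0;0 0 -40 0 0 0 0;0 0 -80 0 0 0 0;0 0 -130 0 0 0 0;0 0 -170 0 0 0 0",
)

```text
t: 8.22
tcp_pos: [0.4083, 0.1011, 0.2265]
tool_rot: [0.83, 0.477, 0.252, -0.143]
force: [0.2, -0.5, 0.4]
finger_gap: 0.5
gripper_force: 0.0
```

```bash
python3 - <<'E'
from station import snapshot
import cv2,numpy as np
from plan import now
s,p,r=now();print(s["t"],p,s["q"].round(2) if hasattr(s["q"],"round") else s["q"])
T,S=snapshot("top"),snapshot("side")
im=np.hstack([cv2.resize(T["image"][195:240,230:280,::-1],None,fx=8,fy=8,interpolation=cv2.INTER_CUBIC),cv2.resize(S["image"][168:213,250:300,::-1],None,fx=8,fy=8,interpolation=cv2.INTER_CUBIC)])
cv2.imwrite("pics/g.png",cv2.convertScaleAbs(im,alpha=1.6))
E
```

```text
8.225 [0.408299   0.10105365 0.2265302 ] [-0.47  0.24  2.19  0.82  0.86 -0.54]
```

View pics/g.png

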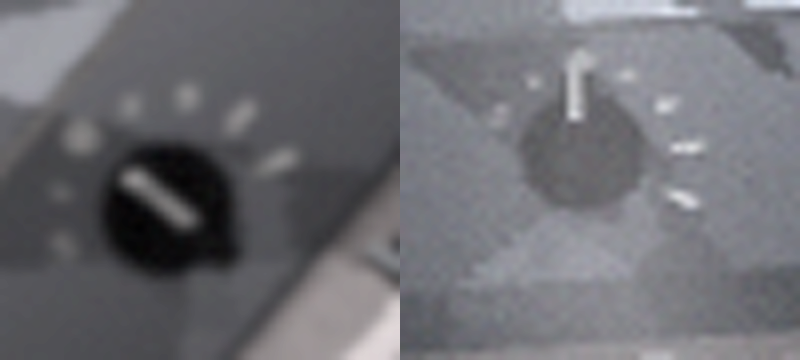

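The dial's line now points at the dot, so the dryer is off. Next is the beaker.

```bash
python3 - <<'E'
from plan import *
b=[.4281,.3293]
plan([((.42,.15,.29),down(60)),((*b,.27),None),((*b,.160),None),((*b,.31),None),((.56,.08,.31),None),((.668,-.17,.25),None),((.668,-.17,.055),None)])
E
```

```text
t 8.325 p [0.41   0.1001 0.2278] q [-0.47  0.24  2.19  0.83  0.85 -0.55] gap 0.502
[ 74.7 -16.  -25.1] [ 27.  -25.9 -87.4]
[ 82.6 159.3  20. ] [0. 0. 0.]
[  0.   0. 110.] [0. 0. 0.]
[   0.    0. -150.] [0. 0. 0.]
[-238.9 -150.     0. ] [0. 0. 0.]
[-218.5 -162.5   60. ] [0. 0. 0.]
[  0.   0. 195.] [0. 0. 0.]
```

```bash
python3 - <<'E'
from plan import *
b=[.4281,.3293]
plan([((.42,.15,.29),down(-31)),((*b,.27),None),((*b,.160),None),((*b,.31),None),((.56,.08,.31),None),((.668,-.17,.25),None),((.668,-.17,.055),None)])
E
```

```text
t 8.325 p [0.41   0.1001 0.2278] q [-0.47  0.24  2.19  0.83  0.85 -0.55] gap 0.502
[ 74.7 -16.  -25.1] [  0.4 -33.8   0.7]
[157.9 -85.4  20. ] [0. 0. 0.]
[  0.   0. 110.] [0. 0. 0.]
[   0.    0. -150.] [0. 0. 0.]
[-145.8  241.5    0. ] [0. 0. 0.]
[-158.7  221.3   60. ] [0. 0. 0.]
[  0.   0. 195.] [0. 0. 0.]
```

>>> move_arm(
  commands="15 -3 -5 0 -6.8 0 0.5;30 -6 -10 0 -13.5 0 1;45 -10 -15 0 -20 0.3 1;60 -13 -20 0.3 -27 0.5 1;74.7 -16 -25.1 0.4 -33.8 0.7 1",
)

```text
t: 8.95
tcp_pos: [0.4188, 0.1527, 0.2873]
tool_rot: [0.869, 0.494, -0.004, -0.002]
force: [-0.4, -0.1, -0.1]
finger_gap: 0.996
gripper_force: 0.0
```

```bash
python3 - <<'E'
from plan import *
b=[.4281,.3293]
plan([((*b,.27),down(-31)),((*b,.160),None)])
E
```

```text
t 8.95 p [0.4188 0.1527 0.2873] q [0.1  0.21 1.78 0.   1.16 0.63] gap 0.996
[156.6 -82.2  17.2] [-0.5  0.3  0.2]
[  0.   0. 110.] [0. 0. 0.]
```

>>> move_arm(
  commands="40 -20 4 0 0 0 1;80 -41 8 0 0 0 1;120 -62 12 0 0 0 1;156.6 -82.2 17 -0.5 0.3 0.2 1;156.6 -82.2 17 -0.5 0.3 0.2 1",
)

```text
t: 9.57
tcp_pos: [0.4274, 0.3308, 0.2689]
tool_rot: [0.869, 0.494, 0.001, -0.001]
force: [-0.3, -0.3, 0.2]
finger_gap: 1.003
gripper_force: 0.0
```

```bash
python3 - <<'E'
from plan import *
b=[.4281,.3293]
plan([((*b,.160),down(-31))])
E
```

```text
t 9.575 p [0.4274 0.3308 0.2689] q [0.45 0.37 1.6  0.   1.17 0.99] gap 1.003
[ -1.2   1.6 108.9] [-0.1 -0.1  0.3]
```

>>> move_arm(
  commands="-1 1.6 30 0 0 0 1;-1 1.6 60 0 0 0 1;-1 1.6 85 0 0 0 1;-1 1.6 100 0 0 0 1;-1 1.6 109 0 0 0 1",
)

```text
t: 10.2
tcp_pos: [0.4299, 0.3262, 0.161]
tool_rot: [0.871, 0.492, 0.001, -0.0]
force: [0.1, -0.3, -0.0]
finger_gap: 0.997
gripper_force: 0.0
```

>>> move_arm(
  commands="0 0 0 0 0 0 0.5;0 0 0 0 0 0 0;0 0 0 0 0 0 -0.5;0 0 0 0 0 0 -0.5;0 0 0 0 0 0 -0.5",
  grip_force=25,
)

```text
t: 10.82
tcp_pos: [0.4307, 0.3269, 0.1626]
tool_rot: [0.871, 0.492, 0.003, -0.0]
force: [-0.2, 0.5, 2.6]
finger_gap: 0.695
gripper_force: 27.0
```

>>> move_arm(
  commands="0 0 -20 0 0 0 -0.5;0 0 -55 0 0 0 -0.5;0 0 -90 0 0 0 -0.5;0 0 -125 0 0 0 -0.5;0 0 -155 0 0 0 -0.5",
)

```text
t: 11.45
tcp_pos: [0.4294, 0.3261, 0.3181]
tool_rot: [0.871, 0.492, 0.002, -0.0]
force: [1.0, -0.3, -1.7]
finger_gap: 0.691
gripper_force: 27.0
```

>>> move_arm(
  commands="-20 33 0 0 0 0 -0.5;-50 83 0 0 0 0 -0.5;-80 133 0 0 0 0 -0.5;-113 187 0 0 0 0 -0.5;-145.8 241.5 0 0 0 0 -0.5",
)

```text
t: 12.08
tcp_pos: [0.5609, 0.0768, 0.3165]
tool_rot: [0.87, 0.492, 0.002, -0.001]
force: [0.6, 2.1, -0.3]
finger_gap: 0.688
gripper_force: 27.0
```

>>> move_arm(
  commands="-32 44 0 0 0 0 -0.5;-64 88 0 0 0 0 -0.5;-95 132 0 0 0 0 -0.5;-127 177 30 0 0 0 -0.5;-158.7 221.3 60 0 0 0 -0.5",
)

```text
t: 12.7
tcp_pos: [0.669, -0.1731, 0.2558]
tool_rot: [0.871, 0.492, 0.002, -0.0]
force: [0.2, 0.4, -0.7]
finger_gap: 0.691
gripper_force: 27.0
```

```bash
python3 - <<'E'
from plan import *
plan([((.668,-.17,.10),down(-31)),((.668,-.17,.055),None)])
E
```

```text
t 12.7 p [ 0.669  -0.1731  0.2558] q [-0.42  0.6   1.23  0.    1.32  0.12] gap 0.691
[  1.5  -2.8 155.8] [ 0.1 -0.2 -0. ]
[ 0.  0. 45.] [0. 0. 0.]
```

>>> move_arm(
  commands="1.5 -2.8 50 0 0 0 -0.5;1.5 -2.8 100 0 0 0 -0.5;1.5 -2.8 150 0 0 0 -0.5;1.5 -2.8 185 0 0 0 -0.5;1.5 -2.8 198 0 0 0 -0.5",
)

```text
t: 13.32
tcp_pos: [0.6655, -0.1674, 0.0553]
tool_rot: [0.871, 0.492, 0.0, -0.003]
force: [-0.9, -0.0, -0.4]
finger_gap: 0.688
gripper_force: 27.0
```

>>> move_arm(
  commands="0 0 2 0 0 0 -0.5;0 0 3 0 0 0 -0.5;0 0 3 0 0 0 0.5;0 0 3 0 0 0 0.8;0 0 3 0 0 0 0.8",
)

```text
t: 13.95
tcp_pos: [0.6679, -0.1683, 0.0562]
tool_rot: [0.871, 0.492, 0.002, 0.0]
force: [-0.1, -0.6, -0.4]
finger_gap: 0.898
gripper_force: 0.0
```

>>> move_arm(
  commands="0 0 -10 0 0 0 0.8;0 0 -50 0 0 0 0.8;0 0 -100 0 0 0 0.8;0 0 -130 0 0 0 0.8;0 0 -150 0 0 0 0.8",
)

```text
t: 14.58
tcp_pos: [0.6678, -0.1689, 0.2087]
tool_rot: [0.871, 0.492, 0.003, 0.001]
force: [0.7, 0.2, -0.4]
finger_gap: 0.9
gripper_force: 0.0
```

```bash
python3 - <<'E'
from plan import *
r=down(-31)
plan([((.6598,-.0003,.13),r),((.6598,-.0003,.042),r)])
E
```

```text
t 14.575 p [ 0.6678 -0.1689  0.2087] q [-0.41  0.64  1.29  0.    1.21  0.13] gap 0.9
[140.  -94.2  78.8] [ 0.3 -0.3 -0. ]
[ 0.  0. 88.] [0. 0. 0.]
```

>>> move_arm(
  commands="35 -24 10 0 0 0 0.8;70 -47 25 0 0 0 0.8;105 -71 45 0 0 0 0.8;140 -94 65 0 0 0 0.8;140 -94.2 79 0.3 -0.3 0 0.8",
)

```text
t: 15.2
tcp_pos: [0.6578, 0.0035, 0.1266]
tool_rot: [0.87, 0.494, -0.002, -0.002]
force: [-0.6, -0.5, -0.3]
finger_gap: 0.894
gripper_force: 0.0
```

```bash
python3 - <<'E'
from plan import *
r=down(-31)
b=[.559,-.3888];a=-.0486;j=lambda x,y:[b[0]+np.cos(a)*x-np.sin(a)*y,b[1]+np.sin(a)*x+np.cos(a)*y]
B=j(0,-.042);print(B,j(0,.042))
plan([((.6598,-.0003,.042),r),((.6598,-.0003,.2),r),((.62,-.2,.2),r),((*B,.16),r),((*B,.05),r)])
E
```

```text
[np.float64(0.556959603443901), np.float64(-0.4307504086022277)] [np.float64(0.561040396556099), np.float64(-0.34684959139777227)]
t 15.2 p [0.6578 0.0035 0.1266] q [-0.16  0.69  1.43  0.    1.02  0.37] gap 0.894
[-2.1  4.2 84.6] [-0.3  0.1  0.2]
[   0.    0. -158.] [0. 0. 0.]
[-191.7   68.7    0. ] [0. 0. 0.]
[-230.3   64.8   40. ] [0. 0. 0.]
[  0.   0. 110.] [0. 0. 0.]
```

>>> move_arm(
  commands="0 0 25 0 0 0 0.8;0 0 50 0 0 0 0.8;0 0 70 0 0 0 0.8;0 0 82 0 0 0 0.8;0 0 87 0 0 0 0.8",
)

```text
t: 15.82
tcp_pos: [0.6584, -0.0002, 0.0393]
tool_rot: [0.871, 0.492, -0.002, -0.001]
force: [-0.8, 0.3, 0.4]
finger_gap: 0.899
gripper_force: 0.0
```

>>> move_arm(
  commands="0 0 0 0 0 0 0.2;0 0 0 0 0 0 -0.3;0 0 0 0 0 0 -0.5;0 0 0 0 0 0 -0.5;0 0 0 0 0 0 -0.5",
  grip_force=30,
)

```text
t: 16.45
tcp_pos: [0.6592, 0.0001, 0.0407]
tool_rot: [0.871, 0.492, -0.001, -0.001]
force: [-0.1, -0.7, 4.5]
finger_gap: 0.574
gripper_force: 31.5
```

>>> move_arm(
  commands="0 0 -20 0 0 0 -0.5;0 0 -60 0 0 0 -0.5;0 0 -100 0 0 0 -0.5;0 0 -140 0 0 0 -0.5;0 0 -158 0 0 0 -0.5",
)

```text
t: 17.08
tcp_pos: [0.66, 0.0, 0.2013]
tool_rot: [0.871, 0.492, 0.0, 0.0]
force: [0.3, 0.3, -1.2]
finger_gap: 0.577
gripper_force: 31.4
```

>>> move_arm(
  commands="-30 11 0 0 0 0 -0.5;-70 25 0 0 0 0 -0.5;-110 40 0 0 0 0 -0.5;-150 54 0 0 0 0 -0.5;-191.7 68.7 0 0 0 0 -0.5",
)

```text
t: 17.7
tcp_pos: [0.6178, -0.2003, 0.197]
tool_rot: [0.87, 0.492, -0.002, -0.002]
force: [0.2, 0.1, -0.8]
finger_gap: 0.575
gripper_force: 31.4
```

>>> move_arm(
  commands="-50 14 0 0 0 0 -0.5;-100 28 0 0 0 0 -0.5;-150 42 10 0 0 0 -0.5;-195 54 25 0 0 0 -0.5;-230.3 64.8 40 0 0 0 -0.5",
)

```text
t: 18.32
tcp_pos: [0.5541, -0.4318, 0.1565]
tool_rot: [0.871, 0.491, -0.002, -0.002]
force: [1.4, 0.8, -1.7]
finger_gap: 0.575
gripper_force: 31.4
```

>>> move_arm(
  commands="0 0 0 0 0 0 -0.5;0 0 10 0 0 0 -0.5;0 0 30 0 0 0 -0.5;0 0 40 0 0 0 -0.5;0 0 40 0 0 0 -0.5",
)

```text
t: 18.95
tcp_pos: [0.5551, -0.4287, 0.1162]
tool_rot: [0.87, 0.493, -0.002, -0.003]
force: [-0.1, 0.3, -1.2]
finger_gap: 0.578
gripper_force: 31.4
```

```bash
python3 - <<'E'
from plan import *
from station import snapshot
r=down(-31)
plan([((.557,-.4307,.048),r)])
T,S=snapshot("top"),snapshot("side")
x,y=proj(T,[.557,-.41,.05])[0].astype(int);u,v=proj(S,[.557,-.41,.05])[0].astype(int)
im=np.hstack([cv2.resize(T["image"][y-50:y+50,x-60:x+60,::-1],(400,333)),cv2.resize(S["image"][v-70:v+60,u-78:u+78,::-1],(400,333))])
cv2.imwrite("pics/i.png",cv2.convertScaleAbs(im,alpha=1.4))
E
```

```text
t 18.95 p [ 0.5551 -0.4287  0.1162] q [-0.82  0.76  1.31 -0.    1.08 -0.27] gap 0.578
[-0.7  3.1 68.1] [-0.4  0.   0. ]
```

View pics/i.png

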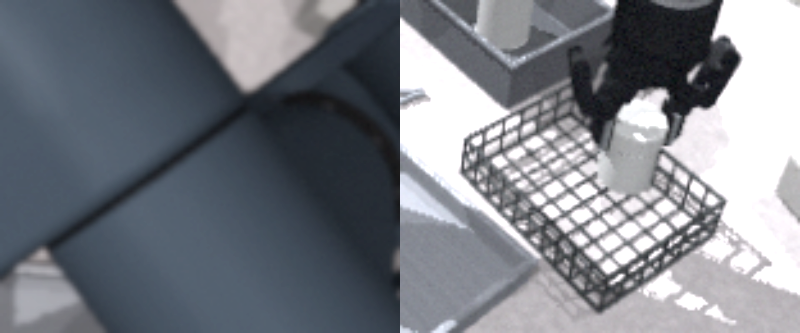

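The side view shows the jar held above the basket and the beaker standing in the tub at (500,20).

>>> move_arm(
  commands="0 1 25 0 0 0 -0.5;0 1 45 0 0 0 -0.5;0 1 58 0 0 0 -0.5;0 1 65 0 0 0 -0.5;0 1 68 0 0 0 -0.5",
)

```text
t: 19.68
tcp_pos: [0.5561, -0.4308, 0.0496]
tool_rot: [0.871, 0.492, -0.001, -0.001]
force: [-0.2, 0.6, -0.8]
finger_gap: 0.57
gripper_force: 31.4
```

>>> move_arm(
  commands="0 0 1 0 0 0 -0.5;0 0 1 0 0 0 0;0 0 1 0 0 0 0.5;0 0 1 0 0 0 0.5;0 0 1 0 0 0 0.5",
)

```text
t: 20.3
tcp_pos: [0.5562, -0.4309, 0.0492]
tool_rot: [0.871, 0.492, -0.001, -0.001]
force: [0.6, -0.5, -0.4]
finger_gap: 0.75
gripper_force: 0.0
```

>>> move_arm(
  commands="0 0 -20 0 0 0 0.5;0 0 -60 0 0 0 0.5;0 0 -100 0 0 0 0.5;0 0 -140 0 0 0 0.5;0 0 -160 0 0 0 0.5",
)

```text
t: 20.92
tcp_pos: [0.5578, -0.4319, 0.2139]
tool_rot: [0.871, 0.492, -0.001, 0.002]
force: [-1.0, -0.6, -1.1]
finger_gap: 0.752
gripper_force: 0.0
```

```bash
python3 - <<'E'
from plan import *
r=down(-31);J=(.6836,.1069);B=(.561,-.347)
plan([((.64,-.15,.21),r),((*J,.15),r),((*J,.052),r),((*J,.21),r),((.64,-.15,.21),r),((*B,.13),r),((*B,.058),r)])
E
```

```text
t 20.925 p [ 0.5578 -0.4319  0.2139] q [-0.82  0.66  1.23 -0.    1.25 -0.27] gap 0.752
[284.  -75.    2.9] [ 0.2  0.2 -0. ]
[242.7 -94.9  60. ] [0. 0. 0.]
[ 0.  0. 98.] [0. 0. 0.]
[   0.    0. -158.] [0. 0. 0.]
[-242.7   94.9    0. ] [0. 0. 0.]
[-209.5   33.7   80. ] [0. 0. 0.]
[ 0.  0. 72.] [0. 0. 0.]
```

>>> move_arm(
  commands="55 -14 2 0 0 0 0.5;113 -30 3 0 0 0 0.5;170 -45 3 0 0 0 0.5;228 -60 3 0 0 0 0.5;284 -75 3 0.2 0.2 0 0.5",
)

```text
t: 21.55
tcp_pos: [0.6396, -0.147, 0.2077]
tool_rot: [0.871, 0.492, 0.0, -0.003]
force: [0.5, 0.2, -0.3]
finger_gap: 0.748
gripper_force: 0.0
```

>>> move_arm(
  commands="55 -21 0 0 0 0 0.55;110 -43 0 0 0 0 0.55;165 -64 10 0 0 0 0.55;215 -84 30 0 0 0 0.55;242.7 -94.9 55 0 0 0 0.55",
)

```text
t: 22.18
tcp_pos: [0.6835, 0.1116, 0.1541]
tool_rot: [0.87, 0.493, 0.001, -0.003]
force: [-0.2, -1.3, -1.5]
finger_gap: 0.775
gripper_force: 0.0
```

>>> move_arm(
  commands="0 0 5 0 0 0 0.55;0 0 5 0 0 0 0.55;0 0 5 0 0 0 0.55;0 0 5 0 0 0 0.55;0 0 5 0 0 0 0.55",
)

```text
t: 22.8
tcp_pos: [0.6828, 0.1075, 0.1477]
tool_rot: [0.871, 0.492, -0.0, -0.003]
force: [0.2, -0.1, -0.2]
finger_gap: 0.776
gripper_force: 0.0
```

```bash
python3 - <<'E'
from plan import *
r=down(-31);J=(.6836,.1069)
plan([((*J,.052),r)])
E
```

```text
t 22.8 p [0.6828 0.1075 0.1477] q [-0.01  0.71  1.32  0.01  1.11  0.53] gap 0.776
[-0.4  1.6 95.7] [-0.4 -0.2 -0.1]
```

>>> move_arm(
  commands="0 1 30 0 0 0 0.55;0 1 55 0 0 0 0.55;0 1 75 0 0 0 0.55;0 1 90 0 0 0 0.55;0 1 96 0 0 0 0.55",
)

```text
t: 23.42
tcp_pos: [0.6825, 0.1083, 0.0501]
tool_rot: [0.871, 0.492, -0.001, -0.004]
force: [0.3, -0.6, -0.0]
finger_gap: 0.778
gripper_force: 0.0
```

>>> move_arm(
  commands="0 0 0 0 0 0 0.2;0 0 0 0 0 0 -0.3;0 0 0 0 0 0 -0.5;0 0 0 0 0 0 -0.5;0 0 0 0 0 0 -0.5",
)

```text
t: 24.05
tcp_pos: [0.683, 0.1084, 0.0514]
tool_rot: [0.871, 0.492, -0.001, -0.004]
force: [-0.4, -0.2, -0.7]
finger_gap: 0.571
gripper_force: 31.1
```

>>> move_arm(
  commands="0 0 -20 0 0 0 -0.5;0 0 -60 0 0 0 -0.5;0 0 -100 0 0 0 -0.5;0 0 -140 0 0 0 -0.5;0 0 -158 0 0 0 -0.5",
)

```text
t: 24.68
tcp_pos: [0.6852, 0.1075, 0.2135]
tool_rot: [0.871, 0.492, 0.002, -0.002]
force: [-0.6, 0.2, 0.2]
finger_gap: 0.576
gripper_force: 31.3
```

>>> move_arm(
  commands="-45 18 0 0 0 0 -0.5;-95 37 0 0 0 0 -0.5;-145 57 0 0 0 0 -0.5;-195 76 0 0 0 0 -0.5;-242.7 95 0 0 0 0 -0.5",
)

```text
t: 25.3
tcp_pos: [0.6389, -0.1509, 0.2075]
tool_rot: [0.871, 0.492, -0.001, -0.004]
force: [0.4, 0.5, -1.2]
finger_gap: 0.575
gripper_force: 31.3
```

>>> move_arm(
  commands="-50 8 0 0 0 0 -0.5;-100 16 5 0 0 0 -0.5;-150 24 25 0 0 0 -0.5;-190 30 45 0 0 0 -0.5;-209.5 33.7 60 0 0 0 -0.5",
)

```text
t: 25.92
tcp_pos: [0.5589, -0.3476, 0.1458]
tool_rot: [0.871, 0.491, -0.001, -0.004]
force: [0.1, -0.2, -1.1]
finger_gap: 0.571
gripper_force: 31.3
```

>>> move_arm(
  commands="0 0 0 0 0 0 -0.5;0 0 0 0 0 0 -0.5;0 0 10 0 0 0 -0.5;0 0 10 0 0 0 -0.5;0 0 10 0 0 0 -0.5",
)

```text
t: 26.55
tcp_pos: [0.5606, -0.3452, 0.1372]
tool_rot: [0.87, 0.493, -0.001, -0.004]
force: [-0.2, -0.3, -0.8]
finger_gap: 0.572
gripper_force: 31.3
```

```bash
python3 - <<'E'
from plan import *
plan([((.561,-.347,.056),down(-31))])
E
```

```text
t 26.55 p [ 0.5606 -0.3452  0.1372] q [-0.72  0.68  1.42  0.    1.05 -0.18] gap 0.572
[-1.5  1.8 81.2] [-0.4 -0.1  0. ]
```

>>> move_arm(
  commands="-1 1 30 0 0 0 -0.5;-1 1 55 0 0 0 -0.5;-1 1 70 0 0 0 -0.5;-1 1 79 0 0 0 -0.5;-1 1 81 0 0 0 -0.5",
)

```text
t: 27.18
tcp_pos: [0.5603, -0.3469, 0.0559]
tool_rot: [0.871, 0.492, -0.001, -0.004]
force: [-0.4, 1.2, -1.4]
finger_gap: 0.574
gripper_force: 31.3
```

>>> move_arm(
  commands="0 0 1 0 0 0 -0.5;0 0 1 0 0 0 0;0 0 1 0 0 0 0.4;0 0 1 0 0 0 0.4;0 0 1 0 0 0 0.4",
)

```text
t: 27.8
tcp_pos: [0.5603, -0.3469, 0.0553]
tool_rot: [0.871, 0.492, -0.001, -0.003]
force: [-0.2, 0.4, 0.3]
finger_gap: 0.698
gripper_force: 0.0
```

>>> move_arm(
  commands="0 0 -20 0 0 0 0.4;0 0 -60 0 0 0 0.4;0 0 -100 0 0 0 0.4;0 0 -150 0 0 0 0.4;0 0 -200 0 0 0 0.4",
)

```text
t: 28.42
tcp_pos: [0.5612, -0.3479, 0.2582]
tool_rot: [0.871, 0.492, -0.001, -0.003]
force: [0.1, -1.1, 1.1]
finger_gap: 0.699
gripper_force: 0.0
```

>>> move_arm(
  commands="60 0 -20 0 0 0 0.4;120 0 -20 0 0 0 0.4;180 0 -20 0 0 0 0.4;240 0 -20 0 0 0 0.4;300 0 -20 0 0 0 0.4",
)

```text
t: 29.05
tcp_pos: [0.7169, -0.0893, 0.2777]
tool_rot: [0.871, 0.492, -0.0, -0.003]
force: [0.3, -0.7, 0.3]
finger_gap: 0.698
gripper_force: 0.0
```

```bash
python3 - <<'E'
from plan import *
from station import snapshot
import pickle
plan([])
T,S=snapshot("top"),snapshot("side");pickle.dump({"top":T,"side":S},open("s1.pkl","wb"))
a=cv2.resize(T["image"][140:310,270:510,::-1],(790,560),interpolation=cv2.INTER_CUBIC)
cv2.imwrite("pics/j.png",cv2.convertScaleAbs(a,alpha=1.3))
E
```

```text
t 29.05 p [ 0.7169 -0.0893  0.2777] q [-0.28  0.63  1.1   0.    1.42  0.26] gap 0.698
```

View pics/j.png

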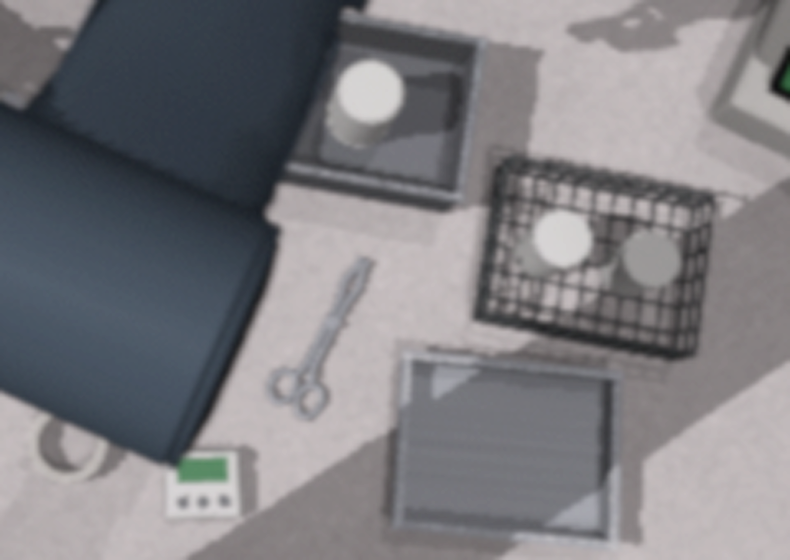

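The picture shows the beaker in the tub, both jars standing in the basket, and the tongs with rings at (287,385)/(312,402) and tip at (366,258). The tongs are next.

```bash
python3 - <<'E'
from plan import *
import pickle
d=pickle.load(open("s1.pkl","rb"));T=d["top"];P=lambda x,y,z=.006:on(T,(270+(x+.5)/3.292-.5,140+(y+.5)/3.294-.5),z)[:2]
rm=(P(287,385)+P(312,402))/2;tip=P(366,258);v=tip-rm;yaw=np.degrees(np.arctan2(v[1],v[0]))
print("rings",rm,"tip",tip,np.linalg.norm(v),yaw,"org",tip-v/np.linalg.norm(v)*.08,"pivot",P(328,325))
c=[P(*q,.03) for q in((401,351),(622,371),(612,542),(393,528))];print("tray",np.mean(c,0),[np.linalg.norm(c[i]-c[i-1]) for i in range(4)])
o=tip-v/np.linalg.norm(v)*.08
r=down(yaw+90)
plan([((*o,.12),r),((*o,.003),r)])
E
```

```text
rings [ 0.40315355 -0.14564336] tip [ 0.53583902 -0.19162014] 0.1404254180440158 -19.11168714745194 org [ 0.46024844 -0.16542729] pivot [ 0.4688677  -0.16400373]
tray [ 0.38041316 -0.33053331] [np.float64(0.1550336742277797), np.float64(0.19790277890574282), np.float64(0.14988566353816352), np.float64(0.1909677984034987)]
t 29.15 p [ 0.7184 -0.0842  0.2772] q [-0.27  0.63  1.1   0.01  1.41  0.26] gap 0.701
[-202.3 -180.   157. ] [ 1.000e-01 -5.000e-01 -1.015e+02]
[  0.   0. 117.] [0. 0. 0.]
```

>>> move_arm(
  commands="-35 -31 0 0 0 -10 0.4;-70 -62 0 0 0 -20 0.2;-105 -93 0 0 0 -30 0;-135 -120 0 0 0 -40 0;-160 -142 10 0 0 -50 0",
)

```text
t: 29.78
tcp_pos: [0.5105, -0.1559, 0.2684]
tool_rot: [0.579, 0.815, 0.001, -0.002]
force: [-0.7, 0.1, 0.4]
finger_gap: 0.501
gripper_force: 0.0
```

```bash
python3 - <<'E'
from plan import *
r=down(70.9);o=(.4605,-.165)
plan([((*o,.09),r),((*o,.003),r)])
E
```

```text
t 29.775 p [ 0.5105 -0.1559  0.2684] q [-0.51  0.36  1.61  0.    1.17 -0.84] gap 0.501
[  7.1 -50.1 178.5] [  0.1  -0.2 -51.7]
[ 0.  0. 87.] [0. 0. 0.]
```

>>> move_arm(
  commands="2 -12 35 0 0 -10.4 0;4 -25 70 0 0 -20.8 0;6 -38 105 0 0 -31 0;7 -50 140 0 0 -41.5 0;7 -50 178 0 0 -51.7 0",
)

```text
t: 30.4
tcp_pos: [0.461, -0.1644, 0.0891]
tool_rot: [0.166, 0.986, 0.002, -0.002]
force: [0.7, -0.3, -0.5]
finger_gap: 0.503
gripper_force: 0.0
```

>>> move_arm(
  commands="0 0 0 0 0 0 0;0 0 0 0 0 0 -0.2;0 0 0 0 0 0 -0.2;0 0 0 0 0 0 -0.2;0 0 0 0 0 0 -0.2",
)

```text
t: 31.02
tcp_pos: [0.4617, -0.1636, 0.0893]
tool_rot: [0.168, 0.986, 0.002, -0.002]
force: [0.4, -0.6, -0.3]
finger_gap: 0.4
gripper_force: 0.0
```

```bash
python3 - <<'E'
from plan import *
from station import snapshot
r=down(70.9);o=(.4605,-.165)
plan([((*o,.003),r)])
S=snapshot("side");u,v=proj(S,[*o,.03])[0].astype(int)
cv2.imwrite("pics/k.png",cv2.resize(S["image"][v-45:v+35,u-55:u+55,::-1],None,fx=5,fy=5,interpolation=cv2.INTER_CUBIC))
E
```

```text
t 31.025 p [ 0.4617 -0.1636  0.0893] q [-0.57  0.59  1.89  0.    0.67 -1.81] gap 0.4
[ 0.3 -2.1 86.3] [ 0.2 -0.3 -0.3]
```

View pics/k.png

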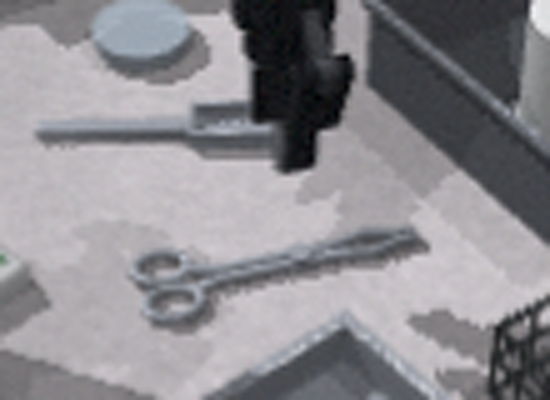

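The side view shows the tongs below the fingers, not moved, with the scoop lying clear of them.

>>> move_arm(
  commands="0 -1 30 0 0 0 -0.2;0 -1 55 0 0 0 -0.2;0 -1 72 0 0 0 -0.2;0 -1 82 0 0 0 -0.2;0 -1 86 0 0 0 -0.2",
)

```text
t: 31.7
tcp_pos: [0.4606, -0.1638, 0.0022]
tool_rot: [0.168, 0.986, 0.002, -0.003]
force: [-0.5, -0.2, -0.1]
finger_gap: 0.399
gripper_force: 0.0
```

>>> move_arm(
  commands="0 0 0 0 0 0 -0.6;0 0 0 0 0 0 -1;0 0 0 0 0 0 -1;0 0 0 0 0 0 -1;0 0 0 0 0 0 -1",
  grip_force=40,
)

```text
t: 32.33
tcp_pos: [0.4609, -0.1641, 0.0031]
tool_rot: [0.168, 0.986, 0.002, -0.002]
force: [-0.1, 0.4, 4.7]
finger_gap: 0.149
gripper_force: 40.4
```

```bash
python3 - <<'E'
from plan import *
a=.045;L=lambda x,y:(.3804+np.cos(a)*x-np.sin(a)*y,-.3307+np.sin(a)*x+np.cos(a)*y)
t=L(.035,0);r=down(90+np.degrees(a)-90+0);print(t)
s,p,_=now()
plan([((*p[:2],.13),None),((*t,.09),r),((*t,.010),r)])
E
```

```text
(np.float64(0.4153645684796745), np.float64(-0.3291255315086819))
t 32.325 p [ 0.4609 -0.1641  0.0031] q [-0.57  0.76  1.92  0.    0.47 -1.81] gap 0.149
[   0.7    0.4 -126.9] [0. 0. 0.]
[ -11.9 -171.    39.3] [-0.  -0.4 68.1]
[ 0.  0. 80.] [0. 0. 0.]
```

>>> move_arm(
  commands="0 0 -15 0 0 0 -1;0 0 -45 0 0 0 -1;0 0 -80 0 0 0 -1;0 0 -110 0 0 0 -1;0 0 -127 0 0 0 -1",
)

```text
t: 32.95
tcp_pos: [0.4615, -0.1648, 0.1319]
tool_rot: [0.168, 0.986, 0.002, -0.002]
force: [-0.2, 0.7, -1.5]
finger_gap: 0.143
gripper_force: 39.9
```

>>> move_arm(
  commands="-1 -22 0 0 0 8.5 -1;-3 -44 0 0 0 17 -1;-5 -66 0 0 0 25.5 -1;-6 -86 0 0 0 34 -1;-7 -105 0 0 0 42.5 -1",
)

```text
t: 33.58
tcp_pos: [0.4326, -0.2664, 0.1298]
tool_rot: [0.516, 0.857, 0.001, -0.004]
force: [0.3, -0.4, -1.0]
finger_gap: 0.146
gripper_force: 39.9
```

```bash
python3 - <<'E'
from plan import *
plan([((.4154,-.3291,.07),down(2.6)),((.4154,-.3291,.01),down(2.6))])
E
```

```text
t 33.575 p [ 0.4326 -0.2664  0.1298] q [-0.77  0.53  1.81  0.    0.81 -1.26] gap 0.146
[-47.9 -44.4  59.5] [-0.2 -0.4 25.3]
[ 0.  0. 60.] [0. 0. 0.]
```

>>> move_arm(
  commands="-16 -15 10 0 0 8.4 -1;-32 -30 20 0 0 16.8 -1;-47.9 -44.4 35 0 0 25.3 -1;-47.9 -44.4 50 0 0 25.3 -1;-47.9 -44.4 60 0 0 25.3 -1",
)

```text
t: 34.2
tcp_pos: [0.4157, -0.3276, 0.0682]
tool_rot: [0.689, 0.725, 0.001, -0.005]
force: [0.3, 0.7, -0.5]
finger_gap: 0.149
gripper_force: 39.9
```

>>> move_arm(
  commands="0 0 0 0 0 0 -1;0 0 0 0 0 0 -1;0 0 0 0 0 0 -1;0 0 0 0 0 0 -1;0 0 0 0 0 0 -1",
)

```text
t: 34.83
tcp_pos: [0.4164, -0.3289, 0.0691]
tool_rot: [0.689, 0.725, 0.0, -0.003]
force: [-0.8, -0.4, -0.2]
finger_gap: 0.146
gripper_force: 39.9
```

```bash
python3 - <<'E'
from plan import *
from station import snapshot
plan([((.4154,-.3291,.010),down(2.6))])
S=snapshot("side");u,v=proj(S,[.38,-.33,.03])[0].astype(int)
cv2.imwrite("pics/l.png",cv2.resize(S["image"][v-60:v+60,u-70:u+70,::-1],None,fx=4,fy=4,interpolation=cv2.INTER_CUBIC))
E
```

```text
t 34.825 p [ 0.4164 -0.3289  0.0691] q [-0.88  0.66  1.79 -0.    0.7  -0.93] gap 0.146
[-0.4 -0.7 59.1] [-0.3 -0.3  0.3]
```

View pics/l.png

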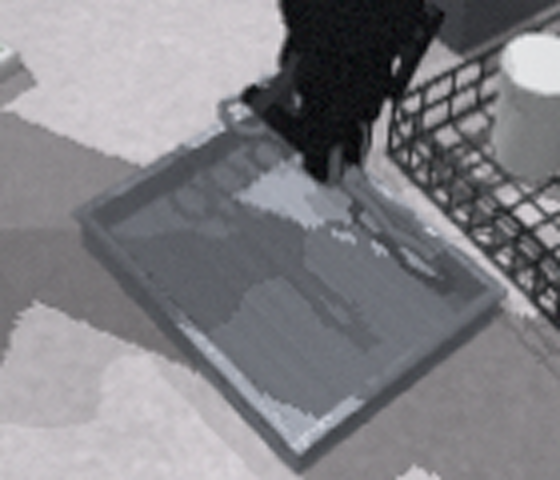

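The tongs hang level above the tray, parallel to its long walls, from rings (240,115) to tip (440,275). I'll lower them now.

>>> move_arm(
  commands="0 0 20 0 0 0 -1;0 0 38 0 0 0 -1;0 0 50 0 0 0 -1;0 0 56 0 0 0 -1;0 0 59 0 0 0 -1",
)

```text
t: 35.5
tcp_pos: [0.416, -0.3286, 0.0097]
tool_rot: [0.689, 0.724, 0.0, -0.004]
force: [-1.4, 0.6, -0.3]
finger_gap: 0.149
gripper_force: 39.9
```

>>> move_arm(
  commands="0 0 1 0 0 0 -1;0 0 1 0 0 0 -0.6;0 0 1 0 0 0 -0.4;0 0 1 0 0 0 -0.4;0 0 1 0 0 0 -0.4",
)

```text
t: 36.12
tcp_pos: [0.416, -0.3286, 0.0091]
tool_rot: [0.689, 0.725, 0.0, -0.004]
force: [0.2, 0.5, 0.5]
finger_gap: 0.296
gripper_force: 0.0
```

>>> move_arm(
  commands="0 0 -15 0 0 0 -0.4;0 0 -50 0 0 0 -0.4;0 0 -100 0 0 0 -0.4;0 0 -150 0 0 0 -0.3;0 0 -200 0 0 0 -0.2",
)

```text
t: 36.75
tcp_pos: [0.4167, -0.3293, 0.2116]
tool_rot: [0.689, 0.725, 0.0, -0.003]
force: [1.0, -0.9, -0.3]
finger_gap: 0.406
gripper_force: 0.0
```

>>> move_arm(
  commands="-60 0 0 0 0 0 -0.2;-120 0 0 0 0 0 -0.2;-180 0 0 0 0 0 -0.2;-180 0 0 0 0 0 -0.2;-180 0 0 0 0 0 -0.2",
)

```text
t: 37.38
tcp_pos: [0.4253, -0.5085, 0.2079]
tool_rot: [0.689, 0.724, 0.001, -0.005]
force: [0.1, -0.2, 0.0]
finger_gap: 0.402
gripper_force: 0.0
```

```bash
python3 - <<'E'
from plan import *
from station import snapshot
plan([])
T=snapshot("top");import pickle;pickle.dump(T,open("s2.pkl","wb"))
cv2.imwrite("pics/m.png",cv2.convertScaleAbs(cv2.resize(T["image"][190:310,270:470,::-1],None,fx=4,fy=4,interpolation=cv2.INTER_CUBIC),alpha=1.3))
E
```

```text
t 37.375 p [ 0.4253 -0.5085  0.2079] q [-1.04  0.61  1.35 -0.    1.2  -1.09] gap 0.402
```

View pics/m.png

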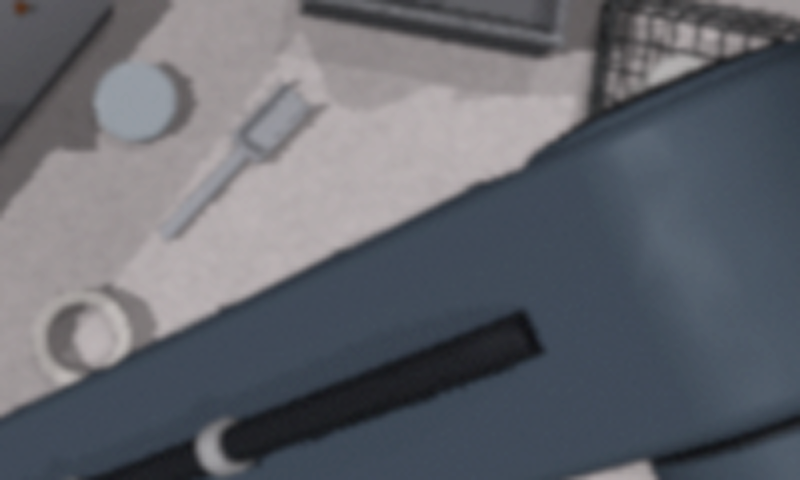

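The top view shows the scoop with its handle end at (170,233) and trough tip at about (307,95). The dish at (137,102) has not moved.

```bash
python3 - <<'E'
from plan import *
import pickle
T=pickle.load(open("s2.pkl","rb"));P=lambda x,y:on(T,(270+(x+.5)/4-.5,190+(y+.5)/4-.5),.007)[:2]
e,t=P(169,235),P(307,95);v=t-e;yaw=np.degrees(np.arctan2(v[1],v[0]));o=(e+t)/2-v/np.linalg.norm(v)*.008
print(e,t,np.linalg.norm(v),yaw,o)
r=down(yaw+90)
plan([((.43,-.2,.2),down(30)),((*o,.09),r),((*o,.003),r)])
E
```

```text
[0.41408948 0.0031181 ] [ 0.53482938 -0.08568555] 0.14988065420569036 -36.33431380041781 [ 0.46801484 -0.03654376]
t 37.425 p [ 0.4256 -0.5078  0.208 ] q [-1.04  0.61  1.35 -0.    1.2  -1.09] gap 0.4
[307.1  19.9  10.3] [ -0.2  -0.5 -27.1]
[122.5 114.6 110. ] [  0.    0.  -23.7]
[ 0.  0. 87.] [0. 0. 0.]
```

>>> move_arm(
  commands="60 4 2 0 0 -5.4 -0.2;120 8 4 0 0 -10.8 -0.2;180 12 6 0 0 -16.2 -0.2;245 16 8 0 0 -21.6 -0.2;307 20 10 0 -0.3 -27 -0.2",
)

```text
t: 38.05
tcp_pos: [0.4296, -0.2005, 0.2002]
tool_rot: [0.499, 0.866, -0.0, -0.002]
force: [1.1, -0.4, 1.0]
finger_gap: 0.397
gripper_force: 0.0
```

>>> move_arm(
  commands="30 28 10 0 0 -6 -0.2;60 57 30 0 0 -12 -0.2;92 86 55 0 0 -18 -0.2;122.5 114.6 85 0 0 -23.7 -0.2;122.5 114.6 110 0 0 -23.7 -0.2",
)

```text
t: 38.67
tcp_pos: [0.4673, -0.0366, 0.0895]
tool_rot: [0.309, 0.951, -0.0, -0.002]
force: [-0.3, -0.3, 0.3]
finger_gap: 0.4
gripper_force: 0.0
```

>>> move_arm(
  commands="0 0 0 0 0 0 -0.2;0 0 0 0 0 0 -0.2;0 0 0 0 0 0 -0.2;0 0 0 0 0 0 -0.2;0 0 0 0 0 0 -0.2",
)

```text
t: 39.3
tcp_pos: [0.4687, -0.0411, 0.0901]
tool_rot: [0.313, 0.95, -0.0, -0.001]
force: [-0.5, 1.0, -0.6]
finger_gap: 0.4
gripper_force: 0.0
```

```bash
python3 - <<'E'
from plan import *
plan([((.468,-.0365,.003),down(53.7))])
E
```

```text
t 39.3 p [ 0.4687 -0.0411  0.0901] q [-0.33  0.57  1.94 -0.    0.64 -1.26] gap 0.4
[ 3.1  3.3 87.1] [-0.1 -0.1 -0.2]
```

>>> move_arm(
  commands="3 3.3 30 0 0 0 -0.2;3 3.3 55 0 0 0 -0.2;3 3.3 72 0 0 0 -0.2;3 3.3 82 0 0 0 -0.2;3 3.3 87 0 0 0 -0.2",
)

```text
t: 39.92
tcp_pos: [0.4678, -0.0363, 0.0023]
tool_rot: [0.313, 0.95, -0.0, -0.002]
force: [0.6, 0.6, 0.8]
finger_gap: 0.396
gripper_force: 0.0
```

>>> move_arm(
  commands="0 0 0 0 0 0 -0.6;0 0 0 0 0 0 -1;0 0 0 0 0 0 -1;0 0 0 0 0 0 -1;0 0 0 0 0 0 -1",
)

```text
t: 40.55
tcp_pos: [0.468, -0.0363, 0.003]
tool_rot: [0.313, 0.95, -0.0, -0.001]
force: [-0.3, 0.7, 4.0]
finger_gap: 0.122
gripper_force: 40.4
```

>>> move_arm(
  commands="0 0 -15 0 0 0 -1;0 0 -45 0 0 0 -1;0 0 -80 0 0 0 -1;0 0 -110 0 0 0 -1;0 0 -127 0 0 0 -1",
)

```text
t: 41.18
tcp_pos: [0.4685, -0.0363, 0.1318]
tool_rot: [0.313, 0.95, -0.0, -0.001]
force: [0.0, 0.3, -1.7]
finger_gap: 0.12
gripper_force: 39.9
```

```bash
python3 - <<'E'
from plan import *
a=.045;L=lambda x,y:(.3804+np.cos(a)*x-np.sin(a)*y,-.3307+np.sin(a)*x+np.cos(a)*y)
t=L(-.035,.008);print(t)
plan([((.43,-.2,.13),down(25)),((*t,.07),down(2.6)),((*t,.010),down(2.6))])
E
```

```text
(np.float64(0.3450755530080242), np.float64(-0.32428256712453535))
t 41.175 p [ 0.4685 -0.0363  0.1318] q [-0.32  0.49  1.91 -0.    0.75 -1.25] gap 0.12
[ -66.3 -154.5    1.9] [-0.1 -0.  28.6]
[ -76.7 -129.5   60. ] [ 0.   0.  22.4]
[ 0.  0. 60.] [0. 0. 0.]
```

>>> move_arm(
  commands="-13 -30 0 0 0 5.7 -1;-26 -60 0 0 0 11.4 -1;-40 -92 0 0 0 17 -1;-53 -123 0 0 0 23 -1;-66 -154.5 1 0 0 28.6 -1",
)

```text
t: 41.8
tcp_pos: [0.4289, -0.2006, 0.1294]
tool_rot: [0.539, 0.842, -0.001, -0.002]
force: [0.9, -0.3, -0.8]
finger_gap: 0.124
gripper_force: 39.9
```

>>> move_arm(
  commands="-18 -30 0 0 0 5.6 -1;-38 -64 0 0 0 11.2 -1;-58 -98 10 0 0 16.8 -1;-76.7 -129.5 30 0 0 22.4 -1;-76.7 -129.5 60 0 0 22.4 -1",
)

```text
t: 42.42
tcp_pos: [0.3439, -0.3274, 0.0697]
tool_rot: [0.693, 0.721, -0.002, 0.001]
force: [0.1, 0.3, -1.4]
finger_gap: 0.119
gripper_force: 39.9
```

>>> move_arm(
  commands="0 0 0 0 0 0 -1;0 0 0 0 0 0 -1;0 0 0 0 0 0 -1;0 0 0 0 0 0 -1;0 0 0 0 0 0 -1",
)

```text
t: 43.05
tcp_pos: [0.3446, -0.3239, 0.0693]
tool_rot: [0.691, 0.723, -0.001, -0.001]
force: [1.0, 0.7, -0.8]
finger_gap: 0.124
gripper_force: 39.8
```

```bash
python3 - <<'E'
from plan import *
plan([((.345,-.3243,.010),down(2.6))])
E
```

```text
t 43.05 p [ 0.3446 -0.3239  0.0693] q [-0.99  0.61  1.94 -0.    0.59 -1.03] gap 0.124
[-0.4  0.6 59.3] [-0.2 -0.  -0. ]
```

>>> move_arm(
  commands="0 0 20 0 0 0 -1;0 0 38 0 0 0 -1;0 0 50 0 0 0 -1;0 0 56 0 0 0 -1;0 0 59 0 0 0 -1",
)

```text
t: 43.68
tcp_pos: [0.3441, -0.3239, 0.0097]
tool_rot: [0.691, 0.723, -0.001, -0.002]
force: [-0.3, -0.3, -0.5]
finger_gap: 0.123
gripper_force: 39.9
```

>>> move_arm(
  commands="0 0 1 0 0 0 -1;0 0 1 0 0 0 -0.6;0 0 1 0 0 0 -0.4;0 0 1 0 0 0 -0.4;0 0 1 0 0 0 -0.4",
)

```text
t: 44.3
tcp_pos: [0.3441, -0.3239, 0.009]
tool_rot: [0.691, 0.723, -0.001, -0.001]
force: [-0.3, 0.6, -0.6]
finger_gap: 0.298
gripper_force: 0.0
```

>>> move_arm(
  commands="0 0 -15 0 0 0 -0.4;0 0 -50 0 0 0 -0.4;0 0 -100 0 0 0 -0.4;0 0 -150 0 0 0 -0.4;0 0 -220 0 0 0 -0.4",
)

```text
t: 44.92
tcp_pos: [0.3441, -0.3231, 0.2234]
tool_rot: [0.691, 0.723, -0.001, -0.002]
force: [-0.1, -0.4, 0.3]
finger_gap: 0.297
gripper_force: 0.0
```

>>> move_arm(
  commands="30 40 -10 0 0 0 -0.4;60 80 -20 0 0 0 -0.4;90 120 -30 0 0 0 -0.4;120 160 -40 0 0 0 -0.4;145 205 -50 0 0 0 -0.4",
)

```text
t: 45.55
tcp_pos: [0.5436, -0.1683, 0.2722]
tool_rot: [0.691, 0.723, -0.001, -0.001]
force: [0.1, -0.9, -0.7]
finger_gap: 0.3
gripper_force: 0.0
```

>>> move_arm(
  commands="30 40 0 0 0 0 -0.4;60 80 0 0 0 0 -0.4;90 120 0 0 0 0 -0.4;120 165 0 0 0 0 -0.4;120 165 0 0 0 0 -0.4",
)

```text
t: 46.18
tcp_pos: [0.7044, -0.0398, 0.2704]
tool_rot: [0.69, 0.724, -0.0, -0.001]
force: [-0.7, 0.3, -0.3]
finger_gap: 0.299
gripper_force: 0.0
```

```bash
python3 - <<'E'
from plan import *
from station import snapshot
plan([])
T=snapshot("top");S=snapshot("side");import pickle;pickle.dump((T,S),open("s3.pkl","wb"))
r=lambda i:cv2.convertScaleAbs(cv2.resize(i[...,::-1],(400,340),interpolation=cv2.INTER_CUBIC),alpha=1.3)
cv2.imwrite("pics/n.png",np.hstack([r(T["image"][145:315,320:520]),r(S["image"][180:370,290:514])]))
E
```

```text
t 46.175 p [ 0.7044 -0.0398  0.2704] q [-0.21  0.61  1.16  0.    1.37 -0.26] gap 0.299
```

View pics/n.png

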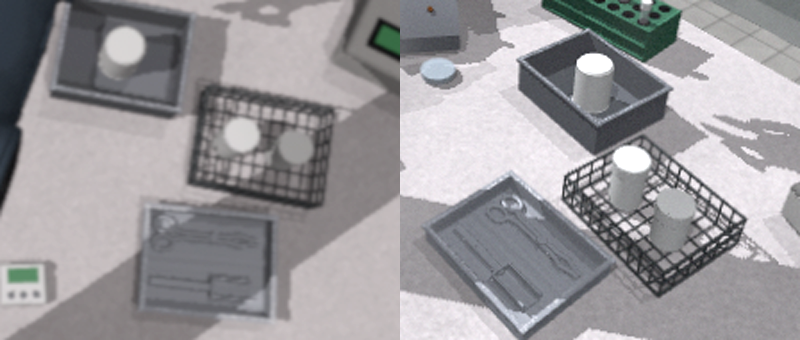

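The final picture shows everything in place: the beaker in the tub, both jars upright in the basket, and the scoop and tongs lying inside the tray.

>>> move_arm(
  commands="0 0 0 0 0 0 -0.4;0 0 0 0 0 0 -0.4;0 0 0 0 0 0 -0.4;0 0 0 0 0 0 -0.4;0 0 0 0 0 0 -0.4",
)

```text
t: 46.9
tcp_pos: [0.7027, -0.043, 0.2703]
tool_rot: [0.691, 0.723, -0.001, -0.002]
force: [-0.1, 0.8, 0.2]
finger_gap: 0.3
gripper_force: 0.0
```

```bash
python3 -c "
from station import ticket
print(ticket.sign_off())"
```

```text
the job is handed in; nothing more can be done
None
```

I handed the job in at about 47 s (no verdict came back): dial off, the one beaker mouth down in the tub, both jars upright in the basket, scoop and tongs in the steel tray, and the petri dish left alone.

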